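# Put the analyser consumables back in their holders

## Task

Put the four things left out on the lab bench into the holders that fit them: the wide pot in the large round stand, the small pot in the small round stand, the cartridge in the rectangular dock, and the tall bottle down into the middle of the long caddy, gently nudging its two vials apart to make room. Everything should stand upright on its holder's floor, set down rather than dropped, with both vials still standing in the caddy.

Things in the scene. Friction and masses are not known exactly. Their poses are not given: they have to be found in the camera images.
- pot_wide_mid (a point): Wide white round specimen pot with a ribbed screw cap, loose, upright: 60 mm across, 50 mm high, about 0.11 kg. The point is its centre, 25 mm above its underside; z up.
- pot_small_mid (a point): Small white round specimen pot with a ribbed screw cap, loose, upright: 36 mm across, 50 mm high, about 0.06 kg. The point is its centre, 25 mm above its underside; z up.
- cartridge_mid (a point): White rectangular reagent cartridge with three round grey seals on top, loose, upright: 64 mm along its x, 32 mm along its y, 50 mm high, about 0.11 kg. The point is its centre, 25 mm above its underside; z up.
- bottle_mid (a point): Tall slim white reagent bottle with a narrower grey cap, loose, upright: 32 mm across, 90 mm high (body up to 72 mm, then a 26 mm wide cap), its foot tapering to 22 mm over the lowest 14 mm, about 0.10 kg. The point is its centre, 45 mm above its underside; z up. Gripped on the body at 60 to 66 mm above its underside, the fingers stay above the vials in the caddy.
- well_wide_floor (a point): Large round grey stand fixed to the bench, for the wide pot: recess 80 mm across, rim 90 mm across and 12 mm high. The point is the centre of the recess floor, 3 mm above the bench; z up.
- well_small_floor (a point): Small round grey stand fixed to the bench, for the small pot: recess 56 mm across, rim 66 mm across and 12 mm high. The point is the centre of the recess floor, 3 mm above the bench; z up.
- dock_floor (a point): Low empty rectangular grey dock fixed to the bench, for the cartridge: inside 84 mm along its x, 52 mm along its y, walls 4 mm thick, top of the rim 12 mm above the bench. The point is the centre of its floor, 4 mm above the bench; z up.
- caddy_floor (a point): Long grey caddy fixed to the bench, already holding two amber vials: inside 100 mm along its x, 44 mm along its y, walls 4 mm thick, top of the rim 22 mm above the bench. The bottle goes in the middle, between the vials. The point is the centre of its floor, 4 mm above the bench; z up.
- vial_a_mid (a point): Squat, smooth and slippery amber glass vial standing loose in the caddy, about 26 mm to the -x side of its middle: 28 mm across, 28 mm high with a sloping shoulder from 20 mm up (top 16 mm across), 0.04 kg. The gap between the two vials is about 24 mm, so each has to be nudged about 4 mm outwards by the bottle's tapered foot as it goes in straight down; each has about 10 mm of room to slide. The point is its centre, 14 mm above its underside.
- vial_b_mid (a point): The second, identical amber vial, about 26 mm to the +x side of the caddy's middle. The point is its centre, 14 mm above its underside.
There are look-alikes about, which are no part of the job. Leave any orange or yellow look-alike of the part that bears cartridge_mid alone.

How it is judged:
By the outcome, as a careful person would: the job done as asked, in the order asked, and still so for the second after the job is handed in, with the robot touching nothing.
It also fails if it takes over 112 s, if anything falls off the work surface, if the arm or the gripper's body presses on something with over 40 N, if the wrist force passes 120 N, or if a joint passes its speed limit or range.

## Robot

A 6-joint arm with a two-finger parallel gripper is mounted at the origin on the work surface. World frame = base frame: x ahead of the robot, y to its left, z up, the work surface at z = 0. Lengths are in m, angles in rad, forces in N, time in s.
With the tool pointing down it reaches from about 0.25 to 0.775 m from the base axis. Payload 8.9 kg.
Tool frame: the origin (TCP) lies between the finger pads; the fingertips stand 11 mm ahead of it and the grasp point (between the pads) lies 8 mm behind it; z points along the fingers, y is the line along which they close (so a half turn about z gives the same grasp; the last joint's range is limited). The gripper opens to 85 mm and grips with 20 to 120 N. Pads are 22 mm wide; open, the fingers measure 114 mm over their backs; the gripper's body (76 mm by 85 mm) begins 54 mm behind the grasp point. The pads swing forward as they close: fully open they stand 13 mm farther back than shut.
Start: joints at [1.188, 0.291, -0.153, 1.127, 0, 1.431], TCP at [0.127, 0.509, 0.242] pointing down, gripper open.
Joint ranges: [-2.52, 2.52], [-0.91, 1.74], [-1.3, 1.37], [-1.96, 2.02], [-1.52, 1.47], [-3.14, 3.14]. Speed limits (rad/s): [2.22, 2.22, 2.79, 3.14, 3.14, 3.14].

## Interface

Orientations are given as a unit quaternion [w, x, y, z].
In Python, from plant import env gives the robot as it stands.
- The arm moves only by the shell command python3 -m handwheel 'ROWS'. ROWS is a JSON object of lists of equal length, an entry for each row: "translation": the shift along the tool's x, y, z in cm, a list of three; "spin": the turn about the tool's z in degrees; "gripper": the finger opening in cm, from 0 to 8.54. A call has exactly 10 rows; each row shifts and turns the commanded pose from where the row before left it, along the tool's axes as they then stand; what a row does not reach is not made up. A row lasts 1/12 s, in which the tool goes at most 41.7 mm and 7.16 degrees, less where a joint would pass 70% of its speed; a pose out of reach is approached as far as the arm can. A call is refused whole if a number of a shift passes 4.17 or a number of a turn 7.16, either way. A call with a gripper value outside its range is refused whole. The fingers move at their own pace and stop on an object; the grip force is fixed at half the most. Time passes only in rows, so rows that do not move let the fingers close, or fill a call up. It gives the time, the measured TCP pose, the force, the opening and the grip force at its end, in the units of the state.
- env.sense(): the state, without advancing time (a new reading comes with each control period).
- env.grab_frame(name): name is "scene" or "top" or "wrist"; returns the picture (400x640x3 uint8, red, green, blue); there is no depth.
- env.calibration(name): a dict with "mtx" (3x3 intrinsics, pixels), "camera_from_world" (4x4, takes a point from world to camera coordinates). Camera axes: x right, y down, z forward; pixel columns grow to the right and rows downward; lengths in m; the calibration is good to about 2 mm. A picture is of the moment at which its call begins: read the wrist's pose just before it. calibration takes no time and is no camera call; for the wrist camera it gives the pose at the moment of the call.
- env.hand_in(): hands the job in; it is judged then, once.
The state is a dict: "t": time; "qpos": joint angles; "qvel": joint speeds; "effort": joint torques, N m; "eef_pos": TCP position; "orientation": TCP orientation; "wrist_force": force on the tool from outside, world axes, zero at the start; "ft_torque": the same for the moment, N m; "gripper_width": opening from 0.0 (shut) to 1.0 (fully open); "grasp_force": force on a finger pad.
Only numpy, scipy, OpenCV 4.12 (cv2) and the standard library are available. Lean on these libraries where they do the work, as an engineer would, in place of code of your own. Each camera call takes 0.05 s, during which the arm holds its last target. There are 200 camera calls.

## Working session

There is one attempt and no reset: what is moved stays moved. The work goes in short steps, Python scripts to look and compute and a shell command to move; the robot and the scene stay as the last step left them, time stands still between calls to the robot, and variables do not carry over. Pictures are saved under pics/ and viewed, at most 15 in all, crops included, and the job is handed in when it is done.

```bash
mkdir -p pics; ls; cat > h.py <<'E'
import numpy as np, cv2
from plant import env
def snap(n,f):
    im=env.grab_frame(n); cv2.imwrite('pics/'+f,im[:,:,::-1]); return im
def p2w(c,u,v,z):
    K=np.array(c["mtx"]);T=np.array(c["camera_from_world"])
    d=T[:3,:3].T@np.linalg.solve(K,[u,v,1.]); o=-T[:3,:3].T@T[:3,3]
    return (o+d*(z-o[2])/d[2])
def w2p(c,p):
    K=np.array(c["mtx"]);T=np.array(c["camera_from_world"])
    q=K@(T[:3,:3]@np.array(p)+T[:3,3]); return q[:2]/q[2]
E
python3 - <<'E'
from h import *
import json
s=env.sense(); print({k:np.round(v,3).tolist() for k,v in s.items()})
a=snap('top','top.png');b=snap('scene','scene.png')
cv2.imwrite('pics/top2.png',cv2.resize(a[:,:,::-1],(800,500),interpolation=cv2.INTER_CUBIC))
for n in('top','scene','wrist'):
    c=env.calibration(n);print(n,np.round(c["mtx"],1).tolist(),np.round(c["camera_from_world"],3).tolist())
E
```

```text
pics
{'t': 0.0, 'qpos': [1.188, 0.291, -0.154, 1.127, 0.0, 1.431], 'qvel': [0.0, 0.002, 0.001, -0.002, 0.0, -0.0], 'effort': [-0.0, -53.715, 33.137, 0.016, -0.0, 0.0], 'eef_pos': [0.127, 0.509, 0.242], 'orientation': [-0.0, 0.122, 0.993, -0.001], 'wrist_force': [0.525, 0.298, 0.07], 'ft_torque': [0.015, 0.015, 0.018], 'grasp_force': 0.0, 'gripper_width': 1.001}
top [[446.0, 0.0, 326.8], [0.0, 446.0, 203.6], [0.0, 0.0, 1.0]] [[-0.017, -1.0, -0.023, 0.013], [-0.993, 0.019, -0.117, 0.458], [0.117, 0.021, -0.993, 1.024], [0.0, 0.0, 0.0, 1.0]]
scene [[411.2, 0.0, 318.6], [0.0, 411.2, 198.3], [0.0, 0.0, 1.0]] [[-0.736, 0.677, -0.008, 0.361], [0.46, 0.491, -0.74, -0.158], [-0.497, -0.548, -0.672, 1.363], [0.0, 0.0, 0.0, 1.0]]
wrist [[350.1, 0.0, 316.9], [0.0, 350.1, 203.7], [0.0, 0.0, 1.0]] [[0.24, 0.971, -0.002, -0.525], [0.924, -0.229, 0.306, -0.039], [0.296, -0.075, -0.952, 0.38], [0.0, 0.0, 0.0, 1.0]]
```

View pics/top2.png

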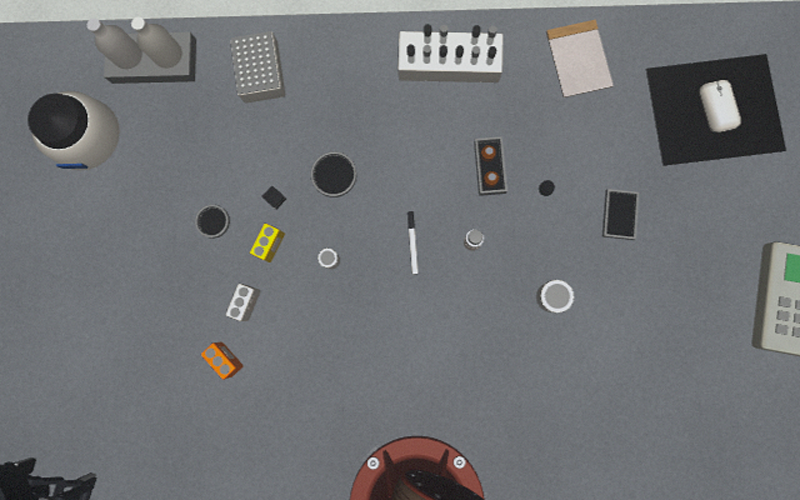

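View pics/scene.png

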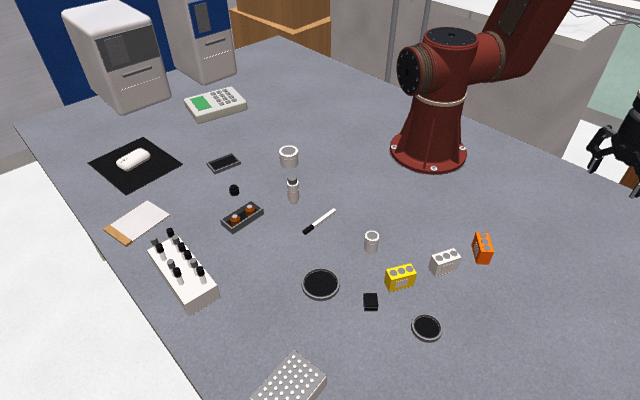

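The top view (800 px wide) shows the wide pot at (557,296), small pot (328,258), white cartridge (240,302) and bottle (475,239). The large stand is at (334,174), small stand (213,221), dock (621,214) and caddy (491,166). I'll enlarge two regions.

```bash
python3 - <<'E'
from h import *
a=cv2.imread('pics/top.png')
# left crop x150-310,y105-265 ; right crop x360-520,y100-260
for n,x,y in(('cl',150,115),('cr',365,100)):
    cv2.imwrite(f'pics/{n}.png',cv2.resize(a[y:y+150,x:x+160],(800,750)[:2] if 0 else (640,600),interpolation=cv2.INTER_CUBIC))
E
```

```text
(no output)
```

View pics/cl.png

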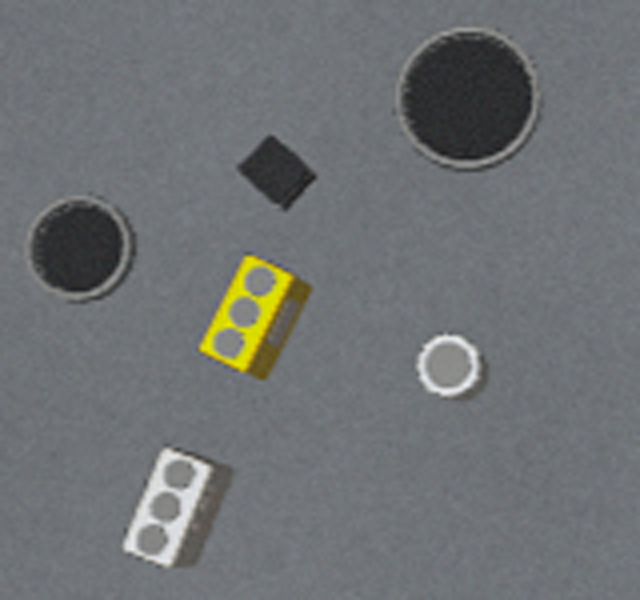

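View pics/cr.png

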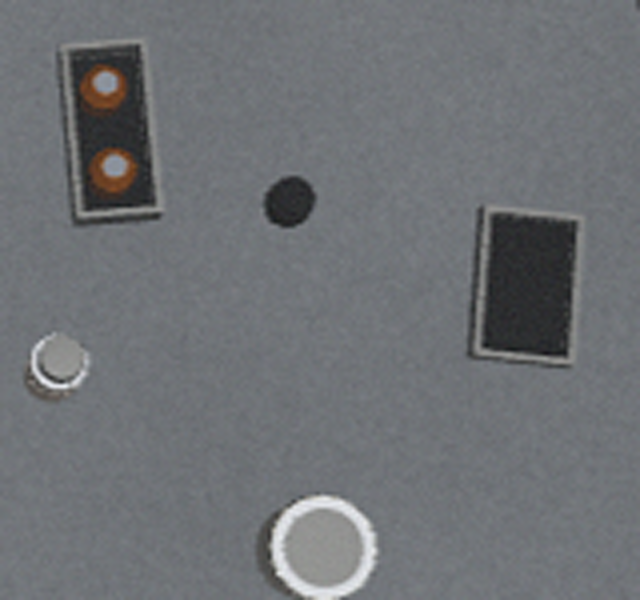

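Crop positions (4x scale):
- **Left crop:** large stand rim centred at (468,98), small stand (80,248), small pot top (449,365), white cartridge top (167,507).
- **Right crop:** caddy rim centre (110,130) with vial tops at (105,83) and (115,166), dock centre (527,285), bottle cap (62,357), wide pot top (324,547).

```bash
python3 - <<'E'
from h import *
c=env.calibration('top')
def f(n,x0,y0,u,v,z):
    p=p2w(c,x0+(u+.5)/4-.5,y0+(v+.5)/4-.5,z); print(n,np.round(p,4)); return p
L=(150,115);R=(365,100)
f('well_wide',*L,468,98,.012);f('well_small',*L,80,248,.012);f('pot_small',*L,449,365,.05);f('cart',*L,167,507,.05)
a=f('c+',*L,180,475,.05);b=f('c-',*L,153,541,.05);print('cart ang',np.degrees(np.arctan2(*(a-b)[[1,0]])))
f('caddy',*R,110,130,.022);a=f('va',*R,105,83,.032);b=f('vb',*R,115,166,.032);print(np.degrees(np.arctan2(*(a-b)[[1,0]])),(a+b)/2)
for p,q in(((60,46),(76,221)),((145,40),(160,213))):
    a=f('',*R,*p,.022);b=f('',*R,*q,.022);print('caddy ang',np.degrees(np.arctan2(*(a-b)[[1,0]])))
f('dock',*R,527,285,.012)
for p,q in(((482,206),(471,355)),((583,215),(573,364))):
    a=f('',*R,*p,.012);b=f('',*R,*q,.012);print('dock ang',np.degrees(np.arctan2(*(a-b)[[1,0]])))
f('bottle',*R,62,357,.09);f('pot_wide',*R,324,547,.05)
E
python3 -m handwheel --help | head -20
```

```text
well_wide [0.6212 0.1491 0.012 ]
well_small [0.5334 0.3853 0.012 ]
pot_small [0.4532 0.1542 0.05  ]
cart [0.3743 0.3167 0.05  ]
c+ [0.3925 0.3095 0.05  ]
c- [0.355  0.3244 0.05  ]
cart ang -21.642769362315438
caddy [ 0.6289 -0.1552  0.022 ]
va [ 0.6549 -0.1519  0.032 ]
vb [ 0.6041 -0.1561  0.032 ]
4.744911581897205 [ 0.62949851 -0.15403664  0.032     ]
 [ 0.6817 -0.1269  0.022 ]
 [ 0.5735 -0.1331  0.022 ]
caddy ang 3.3042040598444213
 [ 0.6842 -0.1782  0.022 ]
 [ 0.5773 -0.1833  0.022 ]
caddy ang 2.7212729039503856
dock [ 0.5309 -0.4016  0.012 ]
 [ 0.5797 -0.3777  0.012 ]
 [ 0.4894 -0.366   0.012 ]
dock ang -7.403699340100429
 [ 0.5728 -0.4375  0.012 ]
 [ 0.4828 -0.4258  0.012 ]
dock ang -7.400502405423795
bottle [ 0.4814 -0.1154  0.09  ]
pot_wide [ 0.3754 -0.2644  0.05  ]invalid input: not JSON, or not a number
```

```bash
cat >> h.py <<'E'
from scipy.spatial.transform import Rotation as Ro
def go(x,y,z,yaw=None):
    """shift in tool cm to target; yaw = wanted world angle (deg) of closing line"""
    s=env.sense();R=Ro.from_quat(s["orientation"],scalar_first=True).as_matrix()
    a=np.degrees(np.arctan2(R[1,1],R[0,1]));sp=0
    if yaw is not None:
        sp=-((yaw-a+90)%180-90)
    print('pos',np.round(s["eef_pos"],4),'yaw %.1f'%a,'q6 %.2f'%s["qpos"][5],'t %.1f'%s["t"],'gw %.2f gf %.1f'%(s["gripper_width"],s["grasp_force"]),'F',np.round(s["wrist_force"],1))
    d=np.array([x,y,z])-s["eef_pos"]; print('shift cm now',np.round(100*R.T@d,2),'spin %.1f'%sp)
    if sp: print('after spin',np.round(100*(R@Ro.from_euler('z',sp,degrees=True).as_matrix()).T@d,2))
E
python3 -m handwheel '{"translation":[[-1,-1.6,0],[-2,-3.2,0],[-2,-3.2,0],[-2,-3.2,0],[-2,-3.2,0],[-2,-3.2,0],[-2,-3.2,0],[-2,-3.2,0],[-2,-3.2,0],[-2,-3.2,0]],"spin":[0,0,0,0,0,0,0,0,0,0],"gripper":[8.5,8.5,8.5,8.5,8.5,8.5,8.5,8.5,8.5,8.5]}'
python3 -m handwheel '{"translation":[[-2,-3.2,0],[-2,-3.2,0],[-2,-3.2,0],[-2,-3.2,0],[-2,-3.2,1],[-2,-3.2,2],[-2,-3.2,2],[-2,-3.2,2],[-2,-3.2,2],[-1,-1.6,2]],"spin":[0,0,0,0,0,0,0,0,0,0],"gripper":[8.5,8.5,8.5,8.5,8.5,8.5,8.5,8.5,8.5,8.5]}'
python3 -c "
from h import *
go(.3754,-.2644,.09)"
```

```text
t: 0.93
eef_pos: [0.2374, 0.1671, 0.2422]
orientation: [0.0, 0.121, 0.993, 0.0]
wrist_force: [0.7, -0.4, -0.8]
gripper_width: 0.998
grasp_force: 0.0
t: 1.77
eef_pos: [0.3474, -0.1673, 0.1334]
orientation: [0.001, 0.123, 0.992, -0.001]
wrist_force: [0.8, -0.4, 0.9]
gripper_width: 0.994
grasp_force: 0.0
pos [ 0.3474 -0.1673  0.1334] yaw 75.9 q6 -0.39 t 1.8 gw 0.99 gf 0.0 F [ 0.8 -0.4  0.9]
shift cm now [-5.07 -8.72  4.37] spin 0.0
```

```bash

python3 -m handwheel '{"translation":[[-1,-1.7,0.8],[-1,-1.7,0.8],[-1,-1.7,0.8],[-1,-1.7,0.8],[-0.8,-1.4,0.4],[0,0,0],[0,0,0],[0,0,0],[0,0,0],[0,0,0]],"spin":[0,0,0,0,0,0,0,0,0,0],"gripper":[8.5,8.5,8.5,8.5,8.5,8.5,8.5,8.5,8.5,8.5]}'
python3 -c "
from h import *
c=env.calibration('wrist')
go(.3754,-.2644,.022);print(w2p(c,[.3754,-.2644,.05]))
snap('wrist','w1.png')"
```

```text
t: 2.6
eef_pos: [0.3729, -0.2538, 0.0985]
orientation: [0.0, 0.121, 0.993, 0.0]
wrist_force: [-0.1, 0.2, 0.2]
gripper_width: 0.994
grasp_force: 0.0
pos [ 0.3729 -0.2538  0.0985] yaw 76.1 q6 -0.52 t 2.6 gw 0.99 gf 0.0 F [-0.1  0.2  0.2]
shift cm now [-0.5  -0.97  7.65] spin 0.0
[298.07389854 249.39143584]
```

View pics/w1.png

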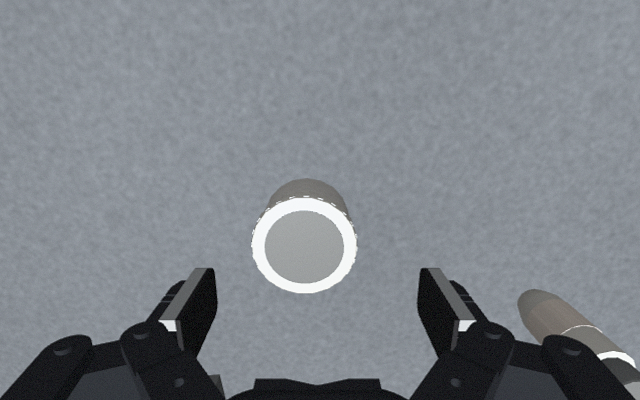

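The wide pot's top is at (304,246) against a predicted (298,249), about 2 mm off. I'll descend and grip.

```bash

python3 -m handwheel '{"translation":[[-0.25,-0.4,1],[-0.25,-0.4,1.2],[0,0,1.3],[0,0,1.3],[0,0,1.3],[0,0,1],[0,0,0.5],[0,0,0],[0,0,0],[0,0,0]],"spin":[0,0,0,0,0,0,0,0,0,0],"gripper":[8.5,8.5,8.5,8.5,8.5,8.5,8.5,8.5,8,6]}'
python3 -m handwheel '{"translation":[[0,0,0],[0,0,0],[0,0,0],[0,0,0],[0,0,0],[0,0,0],[0,0,0],[0,0,-0.5],[0,0,-1.5],[0,0,-2]],"spin":[0,0,0,0,0,0,0,0,0,0],"gripper":[4,3,2,1,0,0,0,0,0,0]}'
python3 -c "
from h import *
go(.6212,.1491,.12)"
```

```text
t: 3.48
eef_pos: [0.3762, -0.2638, 0.0227]
orientation: [0.0, 0.122, 0.993, -0.0]
wrist_force: [-1.2, -0.0, -0.4]
gripper_width: 0.82
grasp_force: 0.0
t: 4.32
eef_pos: [0.3752, -0.2628, 0.0623]
orientation: [-0.001, 0.122, 0.993, 0.001]
wrist_force: [-0.1, -0.5, -0.3]
gripper_width: 0.688
grasp_force: 64.4
pos [ 0.3752 -0.2628  0.0623] yaw 76.0 q6 -0.53 t 4.3 gw 0.69 gf 64.4 F [-0.1 -0.5 -0.3]
shift cm now [-13.92  45.92  -5.74] spin 0.0
```

```bash

python3 -m handwheel '{"translation":[[0,0,-3],[0,0,-3],[0,1,-3],[-0.5,2,-0.5],[-0.9,3,0],[-0.9,3,0],[-0.9,3,0],[-0.9,3,0],[-0.9,3,0],[-0.9,3,0]],"spin":[0,0,0,0,0,0,0,0,0,0],"gripper":[0,0,0,0,0,0,0,0,0,0]}'
python3 -m handwheel '{"translation":[[-0.9,3,0],[-0.9,3,0],[-0.9,3,0],[-0.9,3,0],[-0.9,3,0],[-0.9,3,0],[-0.9,3,1],[-0.9,2,1.5],[-0.6,1,2],[-0.3,0.5,2]],"spin":[0,0,0,0,0,0,0,0,0,0],"gripper":[0,0,0,0,0,0,0,0,0,0]}'
python3 -c "
from h import *
go(.6212,.1491,.05)"
```

```text
t: 5.15
eef_pos: [0.4845, -0.0725, 0.158]
orientation: [0.0, 0.122, 0.993, -0.0]
wrist_force: [0.0, 0.7, -0.8]
gripper_width: 0.682
grasp_force: 64.5
t: 5.98
eef_pos: [0.623, 0.1461, 0.0923]
orientation: [0.001, 0.121, 0.993, 0.0]
wrist_force: [-0.0, 0.1, -1.3]
gripper_width: 0.683
grasp_force: 64.5
pos [0.623  0.1461 0.0923] yaw 76.1 q6 0.36 t 6.0 gw 0.68 gf 64.5 F [-0.   0.1 -1.3]
shift cm now [0.25 0.24 4.23] spin 0.0
```

```bash

python3 -m handwheel '{"translation":[[0.2,0.1,1],[0,0,1],[0,0,1],[0,0,0.5],[0,0,0.3],[0,0,0],[0,0,0],[0,0,0],[0,0,0],[0,0,0]],"spin":[0,0,0,0,0,0,0,0,0,0],"gripper":[0,0,0,0,0,0,0,0,0,0]}'
python3 -c "
from h import *
go(.6212,.1491,.026)
snap('wrist','w2.png')"
```

```text
t: 6.82
eef_pos: [0.6202, 0.1457, 0.0548]
orientation: [0.0, 0.122, 0.993, 0.0]
wrist_force: [0.2, 0.7, -1.5]
gripper_width: 0.687
grasp_force: 64.5
pos [0.6202 0.1457 0.0548] yaw 76.0 q6 0.36 t 6.8 gw 0.69 gf 64.5 F [ 0.2  0.7 -1.5]
shift cm now [-0.01  0.35  2.88] spin 0.0
```

View pics/w2.png

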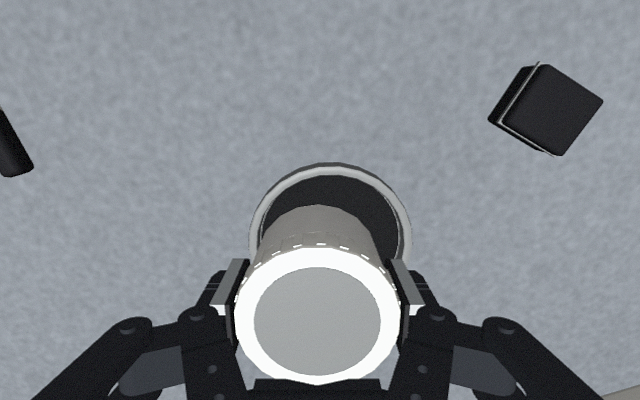

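The stand centre is at column 330 and the pot at 318. That agrees with the computed +3.5 mm shift along y.

```bash

python3 -m handwheel '{"translation":[[0,0.3,0.6],[0,0,0.7],[0,0,0.6],[0,0,0.4],[0,0,0.3],[0,0,0.15],[0,0,0.1],[0,0,0],[0,0,0],[0,0,0]],"spin":[0,0,0,0,0,0,0,0,0,0],"gripper":[0,0,0,0,0,0,0,0,0,0]}'
python3 -c "
from h import *
go(.6212,.1491,.025)"
```

```text
t: 7.7
eef_pos: [0.6205, 0.1486, 0.0263]
orientation: [-0.0, 0.122, 0.993, -0.0]
wrist_force: [-2.7, -0.1, 4.6]
gripper_width: 0.684
grasp_force: 64.9
pos [0.6205 0.1486 0.0263] yaw 76.0 q6 0.36 t 7.7 gw 0.68 gf 64.9 F [-2.7 -0.1  4.6]
shift cm now [-0.06  0.07  0.13] spin 0.0
```

```bash

python3 -m handwheel '{"translation":[[0,0,0],[0,0,0],[0,0,0],[0,0,0],[0,0,0],[0,0,-1],[0,0,-2],[0,0,-3],[0,0,-2],[1,0,-1]],"spin":[0,0,0,0,0,0,0,0,0,0],"gripper":[6.5,7,7.5,8,8.5,8.5,8.5,8.5,8.5,8.5]}'
python3 -m handwheel '{"translation":[[2,-0.4,0],[2.5,-0.5,0],[2.5,-0.5,0],[2.5,-0.5,0],[2.5,-0.5,0],[2,-0.5,0],[1,-0.4,0],[0,0,0],[0,0,0],[0,0,0]],"spin":[0,0,0,0,0,0,0,0,0,0],"gripper":[8.5,8.5,8.5,8.5,8.5,8.5,8.5,8.5,8.5,8.5]}'
python3 -c "
from h import *
go(.4532,.1542,.022)
c=env.calibration('wrist');print(w2p(c,[.4532,.1542,.05]))
snap('wrist','w3.png')"
```

```text
t: 8.53
eef_pos: [0.6136, 0.1509, 0.1195]
orientation: [0.003, 0.122, 0.993, 0.001]
wrist_force: [-0.4, 0.2, 0.4]
gripper_width: 0.993
grasp_force: 0.0
t: 9.37
eef_pos: [0.4581, 0.1554, 0.116]
orientation: [0.001, 0.122, 0.993, 0.0]
wrist_force: [-0.4, 0.6, 0.2]
gripper_width: 0.991
grasp_force: 0.0
pos [0.4581 0.1554 0.116 ] yaw 76.0 q6 0.42 t 9.4 gw 0.99 gf 0.0 F [-0.4  0.6  0.2]
shift cm now [ 0.46 -0.24  9.4 ] spin 0.0
[311.57346952 222.4658244 ]
```

View pics/w3.png

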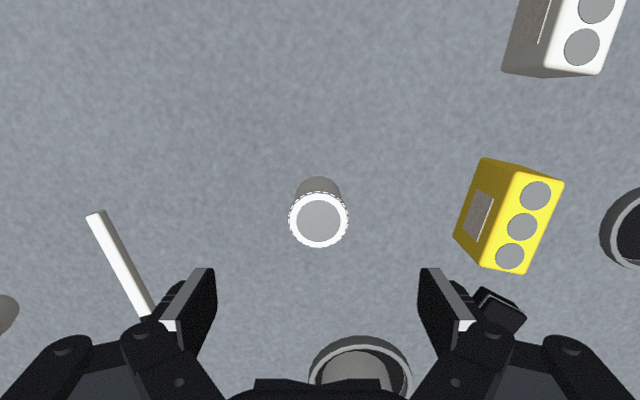

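Small pot at (318,220), already centred between the fingers. Descending with the fingers partly closed.

```bash

python3 -m handwheel '{"translation":[[0.2,0,1],[0.2,-0.1,1.5],[0,0,2],[0,0,2],[0,0,1.5],[0,0,1],[0,0,0.3],[0,0,0],[0,0,0],[0,0,0]],"spin":[0,0,0,0,0,0,0,0,0,0],"gripper":[6.5,6.5,6.5,6.5,6.5,6.5,6.5,6.5,6,5]}'
python3 -m handwheel '{"translation":[[0,0,0],[0,0,0],[0,0,0],[0,0,0],[0,0,0],[0,0,0],[0,0,0],[0,0,-0.5],[0,0,-1.5],[0,0,-2.5]],"spin":[0,0,0,0,0,0,0,0,0,0],"gripper":[4,3,2,1,0,0,0,0,0,0]}'
python3 -c "
from h import *
go(.5334,.3853,.12)"
```

```text
t: 10.25
eef_pos: [0.4541, 0.1553, 0.0234]
orientation: [0.001, 0.122, 0.993, 0.0]
wrist_force: [-0.1, 0.3, -0.8]
gripper_width: 0.592
grasp_force: 0.0
t: 11.08
eef_pos: [0.4516, 0.1549, 0.0671]
orientation: [-0.002, 0.122, 0.993, -0.001]
wrist_force: [-0.2, -0.5, 0.1]
gripper_width: 0.402
grasp_force: 59.7
pos [0.4516 0.1549 0.0671] yaw 76.0 q6 0.42 t 11.1 gw 0.40 gf 59.7 F [-0.2 -0.5  0.1]
shift cm now [-2.36 24.33 -5.34] spin 0.0
```

```bash

python3 -m handwheel '{"translation":[[0,0,-2.5],[0,0.5,-2.5],[0,1,-1],[-0.3,2,0],[-0.3,3,0],[-0.3,3,0],[-0.3,3,0],[-0.3,3,0],[-0.3,3,0],[-0.3,3,0]],"spin":[0,0,0,0,0,0,0,0,0,0],"gripper":[0,0,0,0,0,0,0,0,0,0]}'
python3 -m handwheel '{"translation":[[-0.3,2,0],[0,0.8,1],[0,0,2],[0,0,2],[0,0,2],[0,0,1],[0,0,0],[0,0,0],[0,0,0],[0,0,0]],"spin":[0,0,0,0,0,0,0,0,0,0],"gripper":[0,0,0,0,0,0,0,0,0,0]}'
python3 -c "
from h import *
go(.5334,.3853,.026)
snap('wrist','w4.png')"
```

```text
t: 11.92
eef_pos: [0.5256, 0.3602, 0.1282]
orientation: [-0.0, 0.122, 0.993, -0.0]
wrist_force: [1.6, -0.6, 0.0]
gripper_width: 0.401
grasp_force: 59.7
t: 12.75
eef_pos: [0.5361, 0.3855, 0.0492]
orientation: [0.001, 0.122, 0.993, 0.001]
wrist_force: [0.7, 0.3, -1.2]
gripper_width: 0.402
grasp_force: 59.8
pos [0.5361 0.3855 0.0492] yaw 76.0 q6 0.76 t 12.8 gw 0.40 gf 59.8 F [ 0.7  0.3 -1.2]
shift cm now [ 0.26 -0.09  2.32] spin 0.0
```

View pics/w4.png

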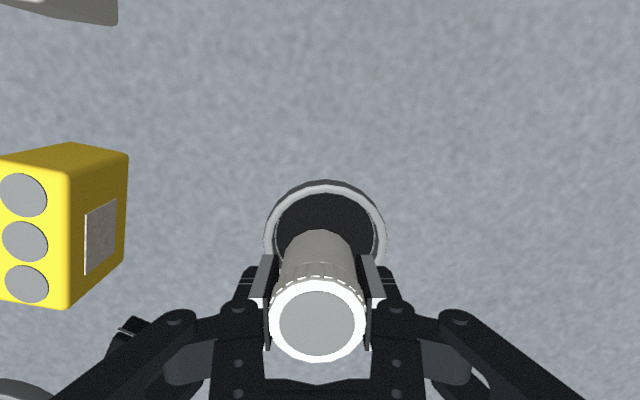

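The small stand is centred at about column 325 with the pot at about 318, well inside the clearance. Lowering and releasing.

```bash

python3 -m handwheel '{"translation":[[0.2,0.1,0.5],[0,0,0.6],[0,0,0.5],[0,0,0.3],[0,0,0.2],[0,0,0.1],[0,0,0.1],[0,0,0],[0,0,0],[0,0,0]],"spin":[0,0,0,0,0,0,0,0,0,0],"gripper":[0,0,0,0,0,0,0,0,0,0]}'
python3 -c "
from h import *
go(.5334,.3853,.025)"
```

```text
t: 13.63
eef_pos: [0.5335, 0.3866, 0.0265]
orientation: [0.0, 0.122, 0.993, -0.0]
wrist_force: [-6.8, -3.6, 18.4]
gripper_width: 0.404
grasp_force: 61.2
pos [0.5335 0.3866 0.0265] yaw 76.0 q6 0.76 t 13.6 gw 0.40 gf 61.2 F [-6.8 -3.6 18.4]
shift cm now [-0.02 -0.13  0.15] spin 0.0
```

```bash

python3 -m handwheel '{"translation":[[0,0,-0.1],[0,0,0],[0,0,0],[0,0,0],[0,0,0],[0,0,-1],[0,0,-2],[0,0,-3],[0,0,-2.5],[0,0,-1]],"spin":[0,0,0,0,0,0,0,0,0,0],"gripper":[4.2,5,6,6.5,6.5,6.5,6.5,6.5,6.5,6.5]}'
python3 -c "
from h import *
go(.3743,.3167,.12,68.4)"
```

```text
t: 14.47
eef_pos: [0.5351, 0.3877, 0.1253]
orientation: [0.002, 0.122, 0.993, 0.002]
wrist_force: [0.9, 0.6, 0.8]
gripper_width: 0.758
grasp_force: 0.0
pos [0.5351 0.3877 0.1253] yaw 76.0 q6 0.76 t 14.5 gw 0.76 gf 0.0 F [0.9 0.6 0.8]
shift cm now [ 13.9  -10.77   0.44] spin 7.6
after spin [ 12.34 -12.52   0.44]
```

```bash

python3 -m handwheel '{"translation":[[0,0,0],[1,-1,0],[2,-2,0],[2,-2,0],[2,-2,0],[2,-2,0],[2,-2,0],[1.3,-1.5,0],[0,0,0],[0,0,0]],"spin":[3.8,3.8,0,0,0,0,0,0,0,0],"gripper":[6.5,6.5,6.5,6.5,6.5,6.5,6.5,6.5,6.5,6.5]}'
python3 -c "
from h import *
go(.3743,.3167,.022,68.4)
c=env.calibration('wrist');print(w2p(c,[.3743,.3167,.05]),w2p(c,[.3925,.3095,.05]),w2p(c,[.355,.3244,.05]))
snap('wrist','w5.png')"
```

```text
t: 15.3
eef_pos: [0.3731, 0.3147, 0.1212]
orientation: [0.0, 0.187, 0.982, 0.0]
wrist_force: [0.2, 0.7, 0.4]
gripper_width: 0.764
grasp_force: 0.0
pos [0.3731 0.3147 0.1212] yaw 68.4 q6 0.93 t 15.3 gw 0.76 gf 0.0 F [0.2 0.7 0.4]
shift cm now [-0.03  0.23  9.92] spin 0.0
after spin [-0.03  0.23  9.92]
[319.41767059 226.91640109] [319.30215022 255.59396392] [319.6478978  194.68248264]
```

View pics/w5.png

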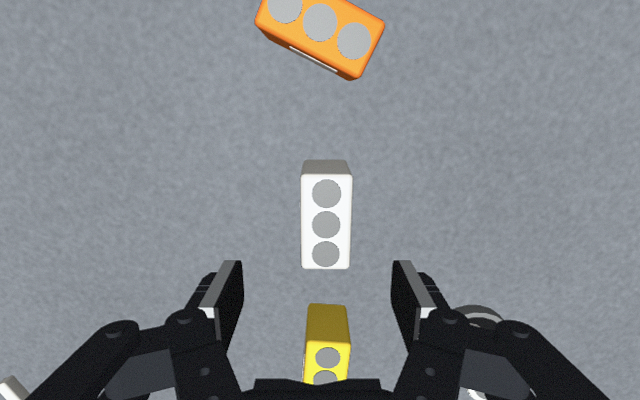

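The cartridge centre is at (326,223), square to the fingers. I'll shift about 4 mm along +y and grip.

```bash

python3 -m handwheel '{"translation":[[0,0.2,1],[0,0.2,1.5],[0,0,2],[0,0,2],[0,0,1.7],[0,0,1.3],[0,0,0.4],[0,0,0],[0,0,0],[0,0,0]],"spin":[0,0,0,0,0,0,0,0,0,0],"gripper":[6.5,6.5,6.5,6.5,6.5,6.5,6.5,6.5,6,5]}'
python3 -m handwheel '{"translation":[[0,0,0],[0,0,0],[0,0,0],[0,0,0],[0,0,0],[0,0,0],[0,0,0],[0,0,-0.5],[0,0,-1.5],[0,0,-2.5]],"spin":[0,0,0,0,0,0,0,0,0,0],"gripper":[4,3,2,1,0,0,0,0,0,0]}'
python3 -c "
from h import *
go(.5309,-.4016,.16,82.6)"
```

```text
t: 16.18
eef_pos: [0.3758, 0.319, 0.0223]
orientation: [0.0, 0.187, 0.982, 0.0]
wrist_force: [0.3, -0.9, -0.4]
gripper_width: 0.594
grasp_force: 0.0
t: 17.02
eef_pos: [0.3734, 0.3175, 0.0659]
orientation: [-0.002, 0.187, 0.982, -0.001]
wrist_force: [-0.8, -0.9, -1.9]
gripper_width: 0.372
grasp_force: 59.5
pos [0.3734 0.3175 0.0659] yaw 68.4 q6 0.93 t 17.0 gw 0.37 gf 59.5 F [-0.8 -0.9 -1.9]
shift cm now [-41.06 -61.11  -9.31] spin -14.2
after spin [-24.85 -69.31  -9.31]
```

```bash

python3 -m handwheel '{"translation":[[0,0,-3],[0,0,-3],[0,0,-3],[-0.3,-1,-0.5],[-0.7,-2,0],[-1.1,-3,0],[-1.1,-3,0],[-1.1,-3,0],[-1.1,-3,0],[-1.1,-3,0]],"spin":[-7.1,-7.1,0,0,0,0,0,0,0,0],"gripper":[0,0,0,0,0,0,0,0,0,0]}'
python3 -m handwheel '{"translation":[[-1.2,-3.3,0],[-1.2,-3.3,0],[-1.2,-3.3,0],[-1.2,-3.3,0],[-1.2,-3.3,0],[-1.2,-3.3,0],[-1.2,-3.3,0],[-1.2,-3.3,0],[-1.2,-3.3,0],[-1.2,-3.3,0]],"spin":[0,0,0,0,0,0,0,0,0,0],"gripper":[0,0,0,0,0,0,0,0,0,0]}'
python3 -m handwheel '{"translation":[[-1.2,-3.3,0],[-1.2,-3.3,0],[-1.2,-3.3,0],[-1.2,-3.3,0],[-0.8,-2.5,0],[-0.5,-1.5,1],[-0.2,-0.8,2],[0,0,2],[0,0,2],[0,0,1]],"spin":[0,0,0,0,0,0,0,0,0,0],"gripper":[0,0,0,0,0,0,0,0,0,0]}'
python3 -c "
from h import *
go(.5309,-.4016,.055,82.6)"
```

```text
t: 17.85
eef_pos: [0.4161, 0.13, 0.1617]
orientation: [-0.0, 0.064, 0.998, -0.0]
wrist_force: [0.8, 0.7, -0.7]
gripper_width: 0.365
grasp_force: 59.6
t: 18.68
eef_pos: [0.4926, -0.2128, 0.1616]
orientation: [-0.0, 0.065, 0.998, 0.0]
wrist_force: [1.8, 0.2, -0.9]
gripper_width: 0.368
grasp_force: 59.6
t: 19.52
eef_pos: [0.5309, -0.3968, 0.0788]
orientation: [-0.002, 0.065, 0.998, 0.001]
wrist_force: [-0.4, 0.1, -1.5]
gripper_width: 0.372
grasp_force: 59.7
pos [ 0.5309 -0.3968  0.0788] yaw 82.6 q6 -0.62 t 19.5 gw 0.37 gf 59.7 F [-0.4  0.1 -1.5]
shift cm now [-0.07 -0.48  2.38] spin -0.0
after spin [-0.07 -0.48  2.38]
```

```bash

python3 -m handwheel '{"translation":[[0,-0.2,0.6],[0,-0.2,0.8],[0,0,0.5],[0,0,0],[0,0,0],[0,0,0],[0,0,0],[0,0,0],[0,0,0],[0,0,0]],"spin":[0,0,0,0,0,0,0,0,0,0],"gripper":[0,0,0,0,0,0,0,0,0,0]}'
python3 -c "
from h import *
go(.5309,-.4016,.0265,82.6)
snap('wrist','w6.png')"
```

```text
t: 20.35
eef_pos: [0.5321, -0.4016, 0.063]
orientation: [0.0, 0.064, 0.998, -0.0]
wrist_force: [0.3, 0.4, -1.5]
gripper_width: 0.368
grasp_force: 59.7
pos [ 0.5321 -0.4016  0.063 ] yaw 82.6 q6 -0.63 t 20.4 gw 0.37 gf 59.7 F [ 0.3  0.4 -1.5]
shift cm now [ 0.12 -0.01  3.65] spin 0.0
after spin [ 0.12 -0.01  3.65]
```

View pics/w6.png

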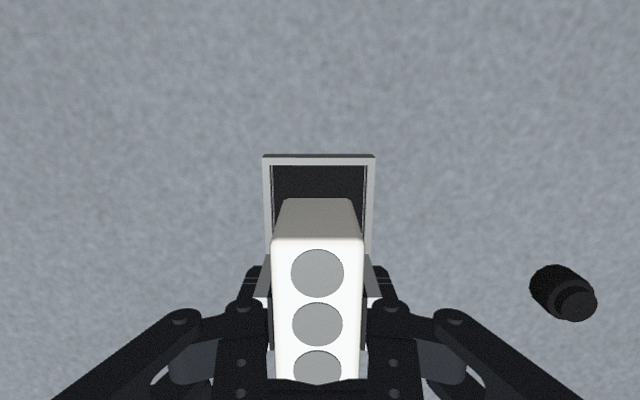

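The dock is centred at column 319 with the cartridge at 317, and both are parallel. I'll check the fore-aft alignment.

```bash
python3 -c "
from h import *
c=env.calibration('wrist')
a=p2w(c,317,323,.091);b=p2w(c,319,157,.012);d=b-a;print(a,b,np.linalg.norm(d[:2]))
print(p2w(c,317,240,.091))"
```

```text
[ 0.52906276 -0.40008878  0.091     ] [ 0.48600141 -0.39352922  0.012     ] 0.04355808862088463
[ 0.49814747 -0.39612521  0.091     ]
```

```bash

python3 -m handwheel '{"translation":[[0,0,0.6],[0,0,0.9],[0,0,0.9],[0,0,0.6],[0,0,0.3],[0,0,0.2],[0,0,0.1],[0,0,0],[0,0,0],[0,0,0]],"spin":[0,0,0,0,0,0,0,0,0,0],"gripper":[0,0,0,0,0,0,0,0,0,0]}'
python3 -c "
from h import *
go(.5309,-.4016,.026,82.6)"
```

```text
t: 21.23
eef_pos: [0.5322, -0.4017, 0.0269]
orientation: [0.0, 0.064, 0.998, -0.0]
wrist_force: [-0.6, 0.1, -0.5]
gripper_width: 0.371
grasp_force: 59.8
pos [ 0.5322 -0.4017  0.0269] yaw 82.6 q6 -0.63 t 21.2 gw 0.37 gf 59.8 F [-0.6  0.1 -0.5]
shift cm now [ 0.13 -0.01  0.09] spin 0.0
after spin [ 0.13 -0.01  0.09]
```

```bash

python3 -m handwheel '{"translation":[[0,0,0.05],[0,0,0.05],[0,0,0],[0,0,0],[0,0,0],[0,0,0],[0,0,0],[0,0,-0.5],[0,0,-2],[0,0,-3]],"spin":[0,0,0,0,0,0,0,0,0,0],"gripper":[0,0,0,4,4.5,5,6,6.5,6.5,6.5]}'
python3 -m handwheel '{"translation":[[0,0,-3],[0,0,-3],[0,0,-2],[0,1,0],[0.5,2,0],[0.5,2,0],[0.5,3,0],[0.5,3,0],[0.5,3,0],[0.5,3,0]],"spin":[0,0,0,0,0,0,0,0,0,0],"gripper":[6.5,6.5,6.5,6.5,6.5,6.5,6.5,6.5,6.5,6.5]}'
python3 -c "
from h import *
go(.4814,-.1154,.16,93)"
```

```text
t: 22.07
eef_pos: [0.5304, -0.4001, 0.0789]
orientation: [-0.002, 0.064, 0.998, 0.002]
wrist_force: [-0.0, -0.3, 0.8]
gripper_width: 0.766
grasp_force: 0.0
t: 22.9
eef_pos: [0.5235, -0.2274, 0.1605]
orientation: [-0.0, 0.064, 0.998, 0.0]
wrist_force: [0.8, 1.2, 0.4]
gripper_width: 0.761
grasp_force: 0.0
pos [ 0.5235 -0.2274  0.1605] yaw 82.6 q6 -0.41 t 22.9 gw 0.76 gf 0.0 F [0.8 1.2 0.4]
shift cm now [ 5.61 10.57  0.06] spin -10.4
after spin [ 3.62 11.41  0.06]
```

```bash

python3 -m handwheel '{"translation":[[0.4,2,0],[0.8,2,0],[0.8,2,0],[0.8,2,0],[0.4,1.5,0],[0,0.5,0],[0,0,0],[0,0,0],[0,0,0],[0,0,0]],"spin":[-5.2,-5.2,0,0,0,0,0,0,0,0],"gripper":[6.5,6.5,6.5,6.5,6.5,6.5,6.5,6.5,6.5,6.5]}'
python3 -c "
from h import *
go(.4814,-.1154,.054,93)
c=env.calibration('wrist');print(w2p(c,[.4814,-.1154,.09]))
snap('wrist','w7.png')"
```

```text
t: 23.73
eef_pos: [0.4927, -0.1305, 0.1607]
orientation: [0.0, -0.026, 1.0, -0.0]
wrist_force: [0.2, 0.4, -0.4]
gripper_width: 0.761
grasp_force: 0.0
pos [ 0.4927 -0.1305  0.1607] yaw 93.0 q6 -0.45 t 23.7 gw 0.76 gf 0.0 F [ 0.2  0.4 -0.4]
shift cm now [ 1.05  1.57 10.67] spin -0.0
after spin [ 1.05  1.57 10.67]
[340.7587694  210.06819799]
```

View pics/w7.png

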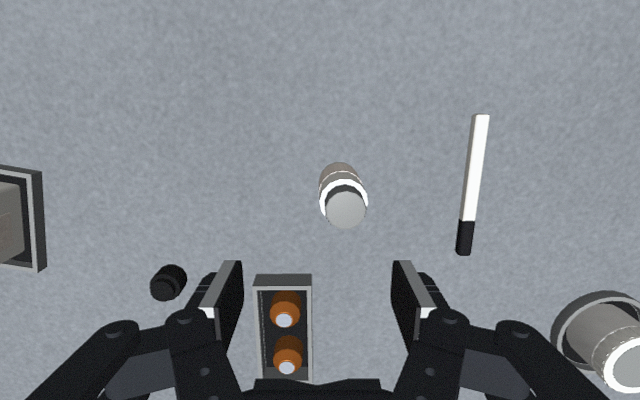

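Bottle cap centred at (346,210), predicted (341,210). The vial tops are at (285,320) and (287,367).

```bash
python3 -c "
from h import *
c=env.calibration('wrist')
b=p2w(c,346,210,.09);v=p2w(c,285,320,.032);w=p2w(c,287,367,.032)
print(b,v,w,(v+w)/2,p2w(c,283,277,.022))
go(b[0],b[1],.054,93)"
```

```text
[ 0.48103665 -0.11212869  0.09      ] [ 0.60426832 -0.15114769  0.032     ] [ 0.65473831 -0.14805017  0.032     ] [ 0.62950331 -0.14959893  0.032     ] [ 0.56792492 -0.15466559  0.022     ]
pos [ 0.4926 -0.1304  0.1606] yaw 93.0 q6 -0.45 t 23.8 gw 0.76 gf 0.0 F [0.1 0.2 0.4]
shift cm now [ 1.06  1.89 10.66] spin -0.0
after spin [ 1.06  1.89 10.66]
```

```bash

python3 -m handwheel '{"translation":[[0.5,0.9,0],[0.5,0.9,0],[0,0,1],[0,0,2],[0,0,2.5],[0,0,2.5],[0,0,1.5],[0,0,1],[0,0,0.2],[0,0,0]],"spin":[0,0,0,0,0,0,0,0,0,0],"gripper":[6.5,6.5,6.5,6.5,6.5,6.5,6.5,6.5,6.5,6.5]}'
python3 -m handwheel '{"translation":[[0,0,0],[0,0,0],[0,0,0],[0,0,0],[0,0,0],[0,0,0],[0,0,0],[0,0,0],[0,0,0],[0,0,0]],"spin":[0,0,0,0,0,0,0,0,0,0],"gripper":[6,5.5,5,4.5,4,3,2,1,0,0]}'
python3 -c "
from h import *
go(.6290,-.152,.15,93)"
```

```text
t: 24.62
eef_pos: [0.4809, -0.1117, 0.0537]
orientation: [-0.0, -0.027, 1.0, 0.0]
wrist_force: [0.7, 0.5, -0.6]
gripper_width: 0.759
grasp_force: 0.0
t: 25.45
eef_pos: [0.4816, -0.1124, 0.0542]
orientation: [0.0, -0.026, 1.0, -0.0]
wrist_force: [-1.1, 0.0, 6.0]
gripper_width: 0.353
grasp_force: 58.9
pos [ 0.4816 -0.1124  0.0542] yaw 93.0 q6 -0.43 t 25.4 gw 0.35 gf 58.9 F [-1.1  0.   6. ]
shift cm now [-14.51  -4.74  -9.56] spin 0.0
after spin [-14.52  -4.73  -9.56]
```

```bash

python3 -m handwheel '{"translation":[[0,0,-0.5],[0,0,-1.5],[0,0,-2],[0,0,-2],[-0.5,-0.2,-0.5],[-1.5,-0.5,0],[-2,-0.6,0],[-2,-0.6,0],[-2,-0.6,0],[-2,-0.6,0]],"spin":[0,0,0,0,0,0,0,0,0,0],"gripper":[0,0,0,0,0,0,0,0,0,0]}'
python3 -m handwheel '{"translation":[[-2,-0.6,0],[-1.5,-0.6,0],[-1,-0.4,0],[0,0,0],[0,0,0],[0,0,0.5],[0,0,0.5],[0,0,0],[0,0,0],[0,0,0]],"spin":[0,0,0,0,0,0,0,0,0,0],"gripper":[0,0,0,0,0,0,0,0,0,0]}'
python3 -c "
from h import *
go(.6290,-.152,.058,93)
snap('wrist','w8.png')"
```

```text
t: 26.28
eef_pos: [0.5838, -0.138, 0.1181]
orientation: [-0.0, -0.026, 1.0, 0.0]
wrist_force: [0.7, -0.9, -1.0]
gripper_width: 0.356
grasp_force: 59.4
t: 27.12
eef_pos: [0.6283, -0.1513, 0.1089]
orientation: [-0.0, -0.026, 1.0, 0.0]
wrist_force: [0.7, 0.7, -1.3]
gripper_width: 0.359
grasp_force: 59.4
pos [ 0.6283 -0.1513  0.1089] yaw 93.0 q6 -0.40 t 27.1 gw 0.36 gf 59.4 F [ 0.7  0.7 -1.3]
shift cm now [-0.06 -0.07  5.09] spin 0.0
after spin [-0.06 -0.07  5.09]
```

View pics/w8.png

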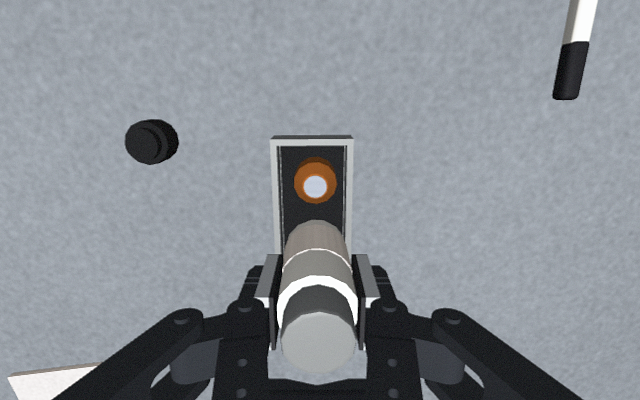

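The caddy's centre column is 313 against the bottle's 317, with the near vial's top at (315,187). I'll check fore-aft numerically.

```bash
python3 -c "
from h import *
c=env.calibration('wrist')
print('cap',p2w(c,318,345,.145));print('vial',p2w(c,315,187,.032));print('edge',p2w(c,312,137,.022), 'body low', p2w(c,314,222,.055))"
```

```text
cap [ 0.62803048 -0.14981941  0.145     ]
vial [ 0.60527629 -0.15262399  0.032     ]
edge [ 0.57628597 -0.15604399  0.022     ] body low [ 0.61948294 -0.15231632  0.055     ]
```

```bash

python3 -m handwheel '{"translation":[[-0.1,-0.1,0],[-0.05,-0.15,0],[0,0,0.4],[0,0,0.6],[0,0,0.6],[0,0,0.4],[0,0,0.2],[0,0,0.2],[0,0,0],[0,0,0]],"spin":[0,0,0,0,0,0,0,0,0,0],"gripper":[0,0,0,0,0,0,0,0,0,0]}'
python3 -m handwheel '{"translation":[[0,0,0.1],[0,0,0.1],[0,0,0.1],[0,0,0.1],[0,0,0.1],[0,0,0.1],[0,0,0.1],[0,0,0.1],[0,0,0],[0,0,0]],"spin":[0,0,0,0,0,0,0,0,0,0],"gripper":[0,0,0,0,0,0,0,0,0,0]}'
python3 -c "
from h import *
go(.6300,-.1535,.058,93)
snap('wrist','w9.png')"
```

```text
t: 28.0
eef_pos: [0.6302, -0.1538, 0.0848]
orientation: [-0.0, -0.026, 1.0, 0.0]
wrist_force: [-0.7, 0.5, -0.3]
gripper_width: 0.356
grasp_force: 59.4
t: 28.83
eef_pos: [0.6302, -0.1538, 0.0767]
orientation: [-0.0, -0.026, 1.0, 0.0]
wrist_force: [0.0, 0.5, -1.5]
gripper_width: 0.355
grasp_force: 59.4
pos [ 0.6302 -0.1538  0.0767] yaw 93.0 q6 -0.40 t 28.8 gw 0.35 gf 59.4 F [ 0.   0.5 -1.5]
shift cm now [0.02 0.03 1.87] spin 0.0
after spin [0.02 0.03 1.87]
```

View pics/w9.png

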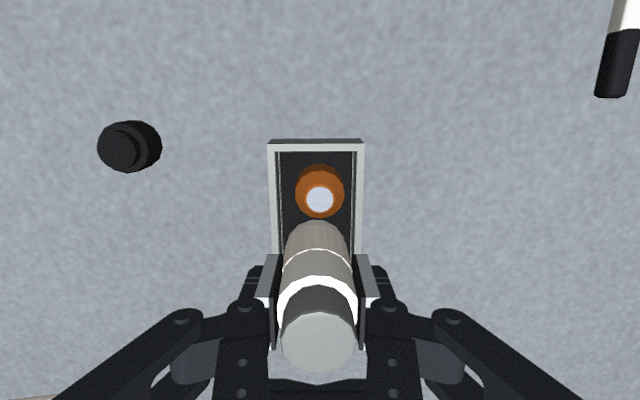

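The bottle at column 318 is in line with the caddy (316) and the vial (320), with no contact force. Lowering slowly.

```bash

python3 -m handwheel '{"translation":[[0,0,0.1],[0,0,0.1],[0,0,0.1],[0,0,0.1],[0,0,0.1],[0,0,0.1],[0,0,0.1],[0,0,0.1],[0,0,0],[0,0,0]],"spin":[0,0,0,0,0,0,0,0,0,0],"gripper":[0,0,0,0,0,0,0,0,0,0]}'
python3 -c "
from h import *
go(.6300,-.1535,.058,93)"
```

```text
t: 29.72
eef_pos: [0.6302, -0.1538, 0.0687]
orientation: [-0.0, -0.026, 1.0, 0.0]
wrist_force: [-1.1, 0.4, -2.6]
gripper_width: 0.352
grasp_force: 59.4
pos [ 0.6302 -0.1538  0.0687] yaw 93.0 q6 -0.40 t 29.7 gw 0.35 gf 59.4 F [-1.1  0.4 -2.6]
shift cm now [0.02 0.03 1.07] spin 0.0
after spin [0.02 0.03 1.07]
```

```bash

python3 -m handwheel '{"translation":[[0,0,0.1],[0,0,0.1],[0,0,0.1],[0,0,0.1],[0,0,0.1],[0,0,0.1],[0,0,0.1],[0,0,0.1],[0,0,0],[0,0,0]],"spin":[0,0,0,0,0,0,0,0,0,0],"gripper":[0,0,0,0,0,0,0,0,0,0]}'
python3 -c "
from h import *
go(.6300,-.1535,.058,93)
snap('wrist','w10.png')"
```

```text
t: 30.55
eef_pos: [0.6302, -0.1538, 0.0607]
orientation: [-0.0, -0.026, 1.0, 0.0]
wrist_force: [0.0, 0.4, -0.2]
gripper_width: 0.359
grasp_force: 59.4
pos [ 0.6302 -0.1538  0.0607] yaw 93.0 q6 -0.40 t 30.6 gw 0.36 gf 59.4 F [ 0.   0.4 -0.2]
shift cm now [0.02 0.03 0.27] spin 0.0
after spin [0.02 0.03 0.27]
```

View pics/w10.png

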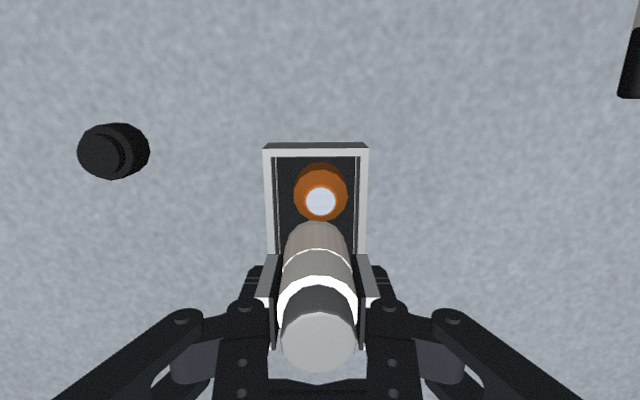

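The near vial is standing at (320,195) and the bottle is going down straight. About 3 mm is left.

```bash

python3 -m handwheel '{"translation":[[0,0,0.1],[0,0,0.05],[0,0,0.05],[0,0,0.05],[0,0,0],[0,0,0],[0,0,0],[0,0,0],[0,0,0],[0,0,0]],"spin":[0,0,0,0,0,0,0,0,0,0],"gripper":[0,0,0,0,0,0,0,0,0,0]}'
python3 -c "
from h import *
go(.6300,-.1535,.058,93)"
```

```text
t: 31.43
eef_pos: [0.6303, -0.1539, 0.0584]
orientation: [0.0, -0.026, 1.0, -0.0]
wrist_force: [-0.0, -0.7, 1.5]
gripper_width: 0.35
grasp_force: 59.5
pos [ 0.6303 -0.1539  0.0584] yaw 93.0 q6 -0.40 t 31.4 gw 0.35 gf 59.5 F [-0.  -0.7  1.5]
shift cm now [0.03 0.04 0.04] spin 0.0
after spin [0.03 0.04 0.04]
```

```bash

python3 -m handwheel '{"translation":[[0,0,0.05],[0,0,0.05],[0,0,0],[0,0,0],[0,0,0],[0,0,0],[0,0,0],[0,0,0],[0,0,0],[0,0,0]],"spin":[0,0,0,0,0,0,0,0,0,0],"gripper":[0,0,0,0,0,0,0,0,0,0]}'
python3 -c "
from h import *
go(.6300,-.1535,.058,93)"
```

```text
t: 32.27
eef_pos: [0.6306, -0.1539, 0.0583]
orientation: [0.001, -0.026, 1.0, -0.0]
wrist_force: [-3.2, 0.2, 9.4]
gripper_width: 0.355
grasp_force: 60.4
pos [ 0.6306 -0.1539  0.0583] yaw 93.0 q6 -0.40 t 32.3 gw 0.36 gf 60.4 F [-3.2  0.2  9.4]
shift cm now [0.05 0.04 0.03] spin 0.0
after spin [0.05 0.04 0.03]
```

It's seated on the floor. Releasing gently, lifting straight up and moving clear.

```bash

python3 -m handwheel '{"translation":[[0,0,-0.1],[0,0,0],[0,0,0],[0,0,0],[0,0,0],[0,0,0],[0,0,0],[0,0,-0.5],[0,0,-1.5],[0,0,-2]],"spin":[0,0,0,0,0,0,0,0,0,0],"gripper":[3.4,3.6,3.8,4.2,4.6,5,5.5,5.5,5.5,5.5]}'
python3 -m handwheel '{"translation":[[0,0,-2],[0,0,-3],[0,0,-3],[0,0,-3],[1,0,-1],[2,0,0],[3,0,0],[3,0,0],[3,0,0],[3,0,0]],"spin":[0,0,0,0,0,0,0,0,0,0],"gripper":[6,6,6,6,6,6,6,6,6,6]}'
python3 -m handwheel '{"translation":[[3,0,0],[3,0,0],[3,0,0],[1.5,0,0],[0,0,0],[0,0,0],[0,0,0],[0,0,0],[0,0,0],[0,0,0]],"spin":[0,0,0,0,0,0,0,0,0,0],"gripper":[6,6,6,6,6,6,6,6,6,6]}'
python3 - <<'E'
from h import *
a=snap('top','t2.png');b=snap('scene','s2.png')
A=cv2.resize(a[90:240,140:540],(800,300),interpolation=cv2.INTER_CUBIC)
B=cv2.resize(b[130:350,190:590][:, :],(533,293),interpolation=cv2.INTER_CUBIC)
C=cv2.resize(b[165:245,200:330],(260*1,160),interpolation=cv2.INTER_CUBIC)
o=np.zeros((593,800,3),np.uint8);o[:300]=A;o[300:593,:533]=B;o[300:460,535:795]=C
cv2.imwrite('pics/fin.png',o[:,:,::-1]);print(env.sense()['t'],env.sense()['eef_pos'])
E
```

```text
t: 33.1
eef_pos: [0.6291, -0.1535, 0.0976]
orientation: [-0.001, -0.026, 1.0, 0.001]
wrist_force: [0.7, 0.2, 0.1]
gripper_width: 0.644
grasp_force: 0.0
t: 33.93
eef_pos: [0.4787, -0.1615, 0.2182]
orientation: [-0.0, -0.027, 1.0, -0.0]
wrist_force: [-0.1, -0.7, -0.2]
gripper_width: 0.7
grasp_force: 0.0
t: 34.77
eef_pos: [0.3761, -0.1673, 0.2181]
orientation: [-0.0, -0.027, 1.0, 0.0]
wrist_force: [-0.4, -0.6, 0.1]
gripper_width: 0.703
grasp_force: 0.0
34.8667 [ 0.37586402 -0.1672155   0.21808192]
```

View pics/fin.png

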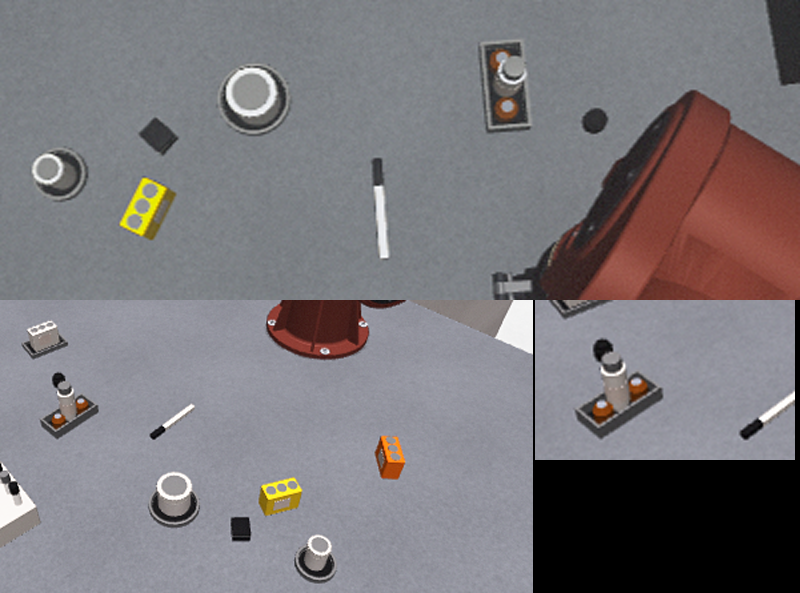

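The final views show all four parts upright in their holders, the bottle between two standing vials, and the look-alikes untouched. Handing in.

```bash
python3 -c "
from plant import env
print(env.hand_in())"
```

```text
the job is handed in; nothing more can be done
None
```

All four parts stand upright in their holders, placed in the order asked, both vials are still standing in the caddy, and the job was handed in at about 35 s.

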